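# Turn the bracket to the stop bar, then hold the index plunger out

## Robot

A 6-joint arm with a two-finger parallel gripper is mounted at the origin on the work surface. World frame = base frame: x ahead of the robot, y to its left, z up, the work surface at z = 0. Lengths are in m, angles in degrees, forces in N, time in s.
With the tool pointing down it reaches from about 0.375 to 0.925 m from the base axis. Payload 5.7 kg.
Tool frame: the origin (TCP) lies at the very end of the fingers, on their centre line; the grasp point (between the pads) lies 19 mm behind it (bot.pinch_z is the distance from the TCP to the grasp point, in m); z points along the fingers, y is the direction in which the jaws open and shut (so a half turn about z gives the same grasp; the last joint's range is limited). The gripper opens to 85 mm and grips with 20 to 120 N. Pads are 22 mm wide; open, the fingers measure 114 mm over their backs; the gripper's body (76 mm by 85 mm) begins 54 mm behind the grasp point. The pads swing forward as they close: fully open they stand 13 mm farther back than shut.
Start: joints at [-70.021, 20.558, 86.54, -0, 72.909, -6.595], TCP at [0.268, -0.537, 0.231] pointing down, gripper open.
Joint ranges: [-170.27, 170.27], [-57.76, 135], [12.27, 136.19], [-55.21, 235.2], [11.17, 155.16], [-170.74, 170.74]. Speed limits (degrees/s): [136.94, 136.94, 180, 180, 180, 180].

## Interface

Orientations are given as a 3x3 rotation matrix whose columns are the frame's x, y, z axes.
In Python, from rig import bot, get_image, calibration, job gives the robot as it stands.
- The arm moves only by the tool jog_arm, never from a script. Its arguments are lists of equal length, an entry for each row: "gripper": the closure in counts, from 0 (fully open) to 255 (shut); "travel": the shift along the tool's x, y, z in units of 50 mm (1.0 is 50 mm), a list of three; "delta_rot": the turn, a rotation vector about the tool's x, y, z in units of 10 degrees (1.0 is 10 degrees), a list of three. In form: {"gripper": [gripper, ...], "travel": [[dx, dy, dz], ...], "delta_rot": [[wx, wy, wz], ...]}. A call has 1 to 12 rows; each row shifts and turns the commanded pose from where the row before left it, along the tool's axes as they then stand; what a row does not reach is not made up. A row lasts 1/8 s, in which the tool goes at most 62.5 mm and 10.7 degrees, less where a joint would pass 70% of its speed; a pose out of reach is approached as far as the arm can. A call is refused whole if a number of a shift passes 1 or a number of a turn 1, either way. A call with a gripper value outside its range is refused whole. The fingers move at their own pace and stop on an object; "grip_force" is the grip in N (left out, the last holds). Time passes only in rows, so rows that do not move let the fingers close. It gives the time, the measured TCP pose, the force and the opening at its end, in the units of the state.
- bot.state(): the state, without advancing time (a new reading comes with each control period).
- get_image(name): name is "side" or "top" or "wrist"; returns the picture (480x640x3 uint8, red, green, blue); there is no depth.
- calibration(name): a dict with "fovy" (degrees; the focal length in pixels is half the picture's height over the tangent of half this angle, whatever the lens; pixels are square), "cx", "cy" (the principal point, pixels), "R" (3x3) and "t" (3): a world point X has camera coordinates R X + t. Camera axes: x right, y down, z forward; pixel columns grow to the right and rows downward; lengths in m; the calibration is good to about 2 mm. A picture is of the moment at which its call begins: read the wrist's pose just before it. calibration takes no time and is no camera call; for the wrist camera it gives the pose at the moment of the call.
- job.job_done(): hands the job in, once; it reports no verdict.
The state is a dict: "time_s": time; "joints": joint angles; "qd": joint speeds; "joint_torque": joint torques, N m; "eef_pos": TCP position; "ee_rot": TCP orientation; "ft_force": force on the tool from outside, world axes, zero at the start; "wrist_torque": the same for the moment, N m; "gripper_width": finger opening in m.
Only numpy, scipy, OpenCV 4.12 (cv2) and the standard library are available. Lean on these libraries where they do the work, as an engineer would, in place of code of your own. Each camera call takes 0.05 s, during which the arm holds its last target. There are 200 camera calls.

## Task

The cheek seam on the bracket is done: turn the bracket round so that the outside of its upright back stands flat against the stop bar on the turntable's faceplate, its foot flat on the plate and its whole back within the bar's length, and let go of it while the plate is still locked. Then pull the index plunger's knob straight up as far as it will go and keep holding it there, so that its pin is clear of the hole and I can swing the plate round for the next seam. Finish while still holding the knob up, with the plate not turned, the bracket still against the bar, and the other things on the table left where they lie.

Things in the scene. Friction and masses are not known exactly. Their poses are not given: they have to be found in the camera images.
- turntable: Fixed, level indexing turntable. Origin on the table under its axis. Round faceplate 280 mm across, 15 thick, top 75 mm above the table; stop bar on its +x half, along y. Grey post 40 x 26 mm outside the rim at y -147 to -173, with a 40 mm wide arm over the rim to y = -99 mm, 100 to 122 mm above the table; the index plunger stands through the arm at x 0, y -122 mm.
- faceplate (a joint): Turn of the faceplate about its upright axis, rad; 0 at the start. With the plunger's pin in its hole it is locked (play about 0.015 rad); with the pin clear it turns against about 0.25 N m of friction and stays where left.
- bar_face (a point): Middle of the stop bar's working face, 10 mm above the faceplate's top. x points into the bar, square to its face, y along it, z up. Square steel bar 20 x 20 mm, 130 long, fixed on the plate; the face is 45 mm from the plate's axis and looks to -x, over the plate's middle. Bar top 95 mm above the table.
- bracket: Loose 8 mm steel bracket, 0.8 kg, on the faceplate, its back turned to the turntable's +y (+-0.45 rad). Origin: centre of foot's underside; x to the back, z up. Foot 65 (x) x 90 (y) x 8 mm. Upright back (pinch it from above) 8 mm thick, x 24.5 to 32.5, 90 wide, top 65 mm above the underside. Low cheek over the +y end: y 37 to 45, x -21.5 to 24.5, top at 40 mm. Rest of the foot is free.
- bracket_back (a point): Point on the outside face of the bracket's back, midway along its width, 10 mm above the foot's underside (bracket frame: x 32.5, y 0, z 10 mm); axes as the bracket. With the back flat against the bar it lies in the plane of the bar's face.
- plunger (a joint): Lift of the index plunger, m: 0 with the pin seated 12 mm deep in its hole in the faceplate, 0.022 at the upper stop, the pin's end then 10 mm above the plate. Spring and weight pull it down: about 7 N to start, 16 N at the stop; let go, it snaps back (it has no rest position).
- plunger_knob (a point): Middle of the plunger's black knob, on its upright axis, 158 mm above the table when seated; rises with the plunger. Knob round, 32 mm across from 8 mm below to 8 mm above this point, 24 mm across at its foot; it reaches from 18 mm below to 14 mm above this point. Below it a sleeve 22 mm across with a 28 mm collar; the arm's top is 36 mm below this point.
- hammer: Bystander: hammer lying on the table to the +y side of the turntable. Leave it alone.
- tube_offcut: Bystander: square steel tube 50 x 50 x 100 mm lying on the table close to the turntable's +y side. Leave it alone.
- f_clamp: Bystander: F-clamp, 300 mm long, lying flat on the table on the turntable's -y side, beyond the post. Leave it alone.
- table_bolt: Bystander: round clamping bolt 42 mm across, 56 mm tall, standing on the table beyond the faceplate (+x side of the turntable). Leave it alone.
Mind the look-alikes: they are no part of the job. What is shaped like the bracket but green or turquoise is not meant.

How it is judged (in metres and radians):
On the way:
1. the bracket stands flat against the stop bar and is let go while the plunger's pin is still in its hole (x of bracket_back in the frame of bar_face between -0.003 and 0.003 m and y of bracket_back in the frame of bar_face between -0.022 and 0.022 m and z of bracket_back in the frame of bar_face between -0.003 and 0.003 m and angle between the x axis of bracket and the x axis of bar_face, either way round below 0.05 rad and angle between bracket's own z axis and vertical below 0.05 rad and contact force between the fingers and bracket below 0.2 N and value of joint plunger below 0.003 m), for 0.2 s.
At the end, for the whole second after the job is handed in: Fingers hold the plunger (over 3 N) lifted 19 mm or more of its 22; faceplate within 0.05 rad of its start; bracket untouched, at rest: back within 3 mm of the bar face and square to it (0.05 rad), its middle within 22 mm of the bar's, foot flat on the plate (3 mm, 0.05 rad) (value of joint plunger above 0.019 m and contact force between the fingers and plunger above 3 N and value of joint faceplate between -0.05 and 0.05 rad and x of bracket_back in the frame of bar_face between -0.003 and 0.003 m and y of bracket_back in the frame of bar_face between -0.022 and 0.022 m and z of bracket_back in the frame of bar_face between -0.003 and 0.003 m and angle between the x axis of bracket and the x axis of bar_face, either way round below 0.05 rad and angle between bracket's own z axis and vertical below 0.05 rad and contact force between the arm and bracket below 0.2 N and linear speed of bracket below 0.02 m/s); the arm keeps its last pose, push and grip.
It fails at once if the faceplate is turned (value of joint faceplate above 0.06 rad or value of joint faceplate below -0.06 rad).
It fails at once if the hammer, tube, clamp or bolt is moved by more than 20 mm (distance of any of hammer, tube_offcut, f_clamp, table_bolt from where it was at the start of the episode above 0.02 m).
It also fails if it takes over 40 s, if anything falls off the work surface, if the arm or the gripper's body presses on something with over 40 N, if the wrist force passes 120 N, or if a joint passes its speed limit or range.

## Working session

There is one attempt and no reset: what is moved stays moved. The work goes in short steps, Python scripts to look and compute and a tool call to move; the robot and the scene stay as the last step left them, time stands still between calls to the robot, and variables do not carry over. Pictures are saved under pics/ and viewed, about 8 in all and at most 12, crops included, and the job is handed in when it is done.

Besides the shell and the picture viewer there is one more tool, called by a JSON object that holds its "method" and its "body". jog_arm: Moves the arm, as the interface text tells. Its arguments: {"type":"object","properties":{"gripper":{"type":"array","items":{"type":"number"}},"travel":{"type":"array","items":{"type":"array","items":{"type":"number"}}},"delta_rot":{"type":"array","items":{"type":"array","items":{"type":"number"}}},"grip_force":{"type":"number"}},"required":["gripper","travel","delta_rot"]}

```bash
mkdir -p pics; cat > h.py <<'E'
from rig import bot,get_image,calibration,job
import numpy as np,cv2
def save(name,fn,crop=None,s=1):
    im=get_image(name)[:,:,::-1]
    cv2.imwrite('pics/raw_'+fn,im)
    if crop: 
        a,b,c,d=crop; im=im[b:d,a:c]
    im=cv2.resize(im,None,fx=s,fy=s,interpolation=cv2.INTER_CUBIC)
    cv2.imwrite('pics/'+fn,im)
def K(c):
    f=240/np.tan(np.radians(c['fovy'])/2); return np.array([[f,0,c['cx']],[0,f,c['cy']],[0,0,1]])
def atz(name,uv,z,c=None):
    c=c or calibration(name);R=np.array(c['R']);t=np.array(c['t'])
    d=R.T@np.linalg.inv(K(c))@[uv[0],uv[1],1]; o=-R.T@t
    return o+d*(z-o[2])/d[2]
def proj(name,X,c=None):
    c=c or calibration(name);p=K(c)@(np.array(c['R'])@X+np.array(c['t']));return p[:2]/p[2]
E
python3 - <<'E'
from h import *
save('top','top1.png');save('side','side1.png')
for n in('top','side'):
    c=calibration(n);print(n,c, -np.array(c['R']).T@c['t'])
s=bot.state();print(s['eef_pos'],s['ee_rot'],s['gripper_width'],s['time_s'])
E
```

```text
top {'fovy': 43.07427907645154, 'cx': 313.07232621871947, 'cy': 235.1436515418883, 'R': array([[ 0.02717058, -0.99960848,  0.00668163],
       [-0.98494711, -0.02791232, -0.17058747],
       [ 0.17070718, -0.0019461 , -0.98531988]]), 't': array([0.05446336, 0.62181941, 1.58601161])} [0.34023587 0.07488499 1.66843947]
side {'fovy': 47.017108205444714, 'cx': 317.60406864479086, 'cy': 238.83109579099622, 'R': array([[-0.91063635, -0.41293236, -0.01510986],
       [-0.25286926,  0.58582523, -0.76997788],
       [ 0.32680052, -0.69734902, -0.63789165]]), 't': array([0.59084633, 0.21932937, 0.99481797])} [0.26840077 0.80922624 0.81239244]
[ 0.26815382 -0.53601188  0.23051348] [[ 8.94380747e-01  4.47306026e-01 -6.30582872e-04]
 [ 4.47306437e-01 -8.94379246e-01  1.64800246e-03]
 [ 1.73181197e-04 -1.75600545e-03 -9.99998443e-01]] 0.08510828278255568 0.1
```

View pics/top1.png

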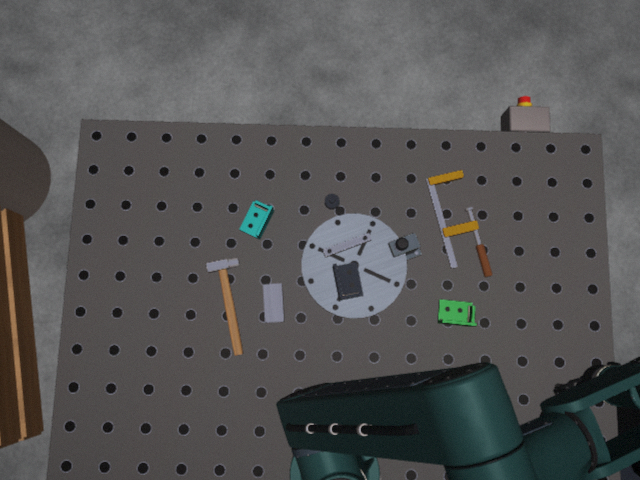

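View pics/side1.png

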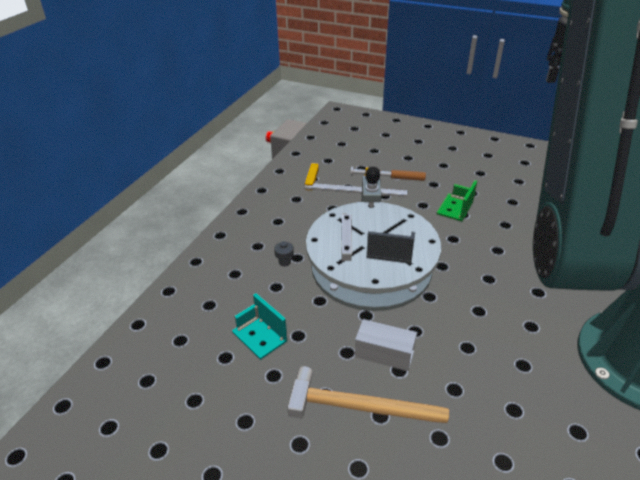

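The top view shows the plate centred near (355,266), the bar from (325,252) to (370,240), the knob at (403,243) and the dark bracket at (347,280). In the side view the bracket's back faces the camera at (390,248). I'll enlarge both to measure.

```bash
python3 - <<'E'
import cv2
a=cv2.imread('pics/raw_top1.png')[205:325,295:435];b=cv2.imread('pics/raw_side1.png')[160:305,300:445]
a=cv2.resize(a,None,fx=5,fy=5,interpolation=cv2.INTER_CUBIC);cv2.imwrite('pics/tc.png',a)
b=cv2.resize(b,None,fx=4,fy=4,interpolation=cv2.INTER_CUBIC);cv2.imwrite('pics/sc.png',cv2.convertScaleAbs(b,alpha=1.3,beta=20))
E
```

```text
(no output)
```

View pics/tc.png

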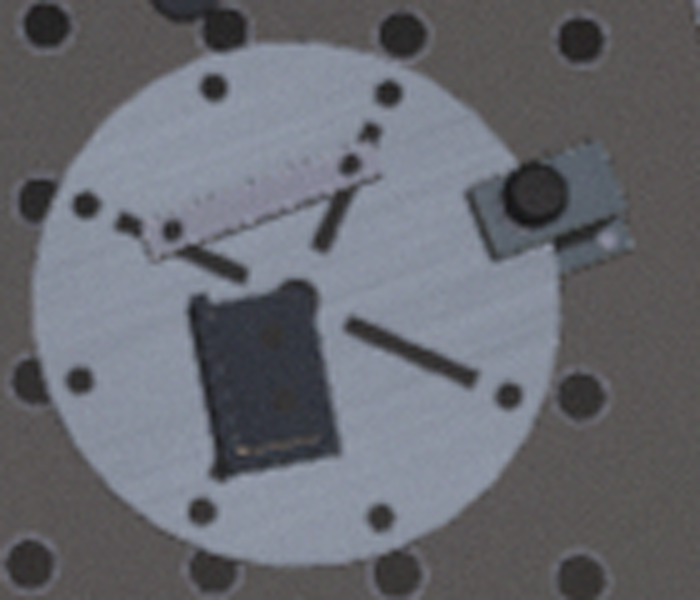

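View pics/sc.png

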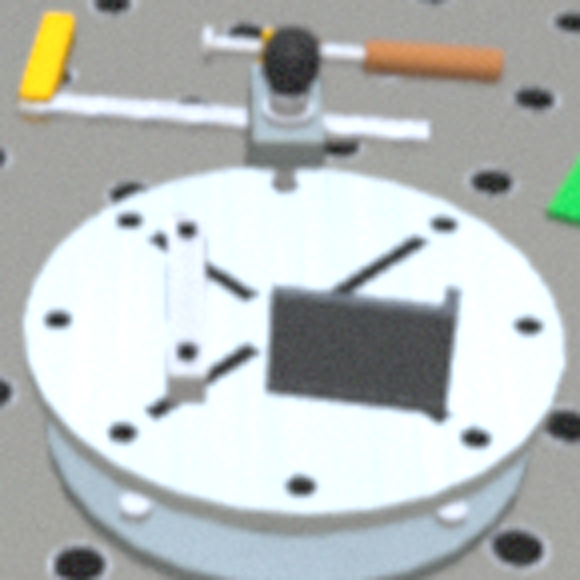

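```bash
cat > fit.py <<'E'
from h import *
from scipy.optimize import least_squares
T=lambda p:(295+p[0]/5,205+p[1]/5); S=lambda p:(300+p[0]/4,160+p[1]/4)
def tf(q,X):
    c,s=np.cos(q[2]),np.sin(q[2]);return np.array([q[0]+c*X[0]-s*X[1],q[1]+s*X[0]+c*X[1],X[2]])
C={n:calibration(n) for n in('top','side')}
def fit(pts,q0):
    f=lambda q:np.concatenate([proj(n,tf(q,np.array(X)),C[n])-uv for n,uv,X in pts])
    r=least_squares(f,q0,loss='soft_l1');print(r.x,np.degrees(r.x[2]));print(np.round(r.fun.reshape(-1,2),1).tolist());return r.x
if __name__=='__main__':
    tt=[('top',T((296,303)),(0,0,.075)),('top',T((536,192)),(0,-.122,.170)),('top',T((214,88)),(0.1,0,.075))][:2]
    tt+=[('side',S((290,60)),(0,-.122,.158)),('side',S((206,375)),(.045,.065,.095)),('side',S((205,220)),(.045,-.065,.095)),('side',S((168,378)),(.065,.065,.095)),
     ('top',T((152,250)),(.045,.065,.095)),('top',T((380,175)),(.045,-.065,.095)),
     ('side',S((295,343)),(0,0,.075))][:8]
    t=fit(tt,[.6,0,.3])
    z=.075
    bb=[('side',S((272,290)),(.0325,-.045,z+.065)),('side',S((268,392)),(.0325,-.045,z)),('side',S((437,412)),(.0325,.045,z)),('side',S((446,308)),(.0325,.045,z+.065)),
     ('top',T((192,298)),(.0325,-.045,z+.065)),('top',T((216,478)),(.0325,.045,z+.065)),('top',T((340,453)),(-.0325,.045,z+.004)),('top',T((322,300)),(-.0325,-.045,z+.004))]
    b=fit(bb,[.55,.02,1.5])
    print('knob',tf(t,(0,-.122,.158)),'target',tf(t,(.045-.0325,0,.075)),'dyaw',np.degrees(t[2]-b[2]))
    print('back mid',tf(b,(.0285,0,.14)),'back target',tf(t,(.041,0,.14)))
E
python3 fit.py; python3 -c "
from h import *
s=bot.state();print([k for k in dir(bot) if k[0]!='_'],calibration('wrist'))"
```

```text
[ 0.5378655  -0.03714309  0.38886764] 22.280474456438554
[[-0.7, -0.0], [-0.4, 0.4], [0.1, -0.1], [0.4, -0.0], [-0.0, -1.1], [-0.3, -0.9], [-0.8, 2.4], [-0.1, 0.0], [-0.8, -5.1]]
[ 0.49414879 -0.02277877  1.75693794] 100.66512862855816
[[-0.4, -0.3], [-0.8, -0.7], [1.9, 1.0], [2.9, 1.7], [0.4, -0.6], [1.5, -1.3], [0.1, 1.3], [-2.2, -2.0]]
knob [ 0.58412068 -0.15003444  0.158     ] target [ 0.54943224 -0.03240383  0.075     ] dyaw -78.38465417211961
back mid [0.48887434 0.00522891 0.14      ] back target [ 0.5758044  -0.02159831  0.14      ]
['IKError', 'pinch_z', 'state'] {'fovy': 61.011095522306825, 'cx': 325.6021197460947, 'cy': 238.43652158434986, 'R': array([[ 0.44778088, -0.89414055, -0.00222787],
       [-0.8616879 , -0.4321913 ,  0.26590343],
       [-0.2387179 , -0.11714674, -0.9639971 ]]), 't': array([-0.5984613 , -0.03388118,  0.38015705])}
```

```bash
cat > plan.py <<'E'
from h import *
def plan(P,jaw,n,maxrot=10):
    """rows (tool frame) from measured pose to TCP P and jaw yaw (deg); tool assumed straight down"""
    s=bot.state();p=np.array(s['eef_pos']);R=np.array(s['ee_rot']);j0=np.degrees(np.arctan2(R[1,1],R[0,1]))
    d=jaw-j0
    d=(d+180)%360-180
    step=(np.array(P)-p)/n;j=j0;tr=[];ro=[]
    for i in range(n):
        a=np.radians(j);Y=np.array([np.cos(a),np.sin(a),0]);X=np.array([-Y[1],Y[0],0])
        tr.append([round(float(v)/.05,3) for v in (step@X,step@Y,-step[2])])
        ro.append([0,0,round(-d/n/10,3)]);j+=d/n
    print('jaw',round(j0,2),'tilt',np.round(R[:,2],4),'p',np.round(p,4),'t',s['time_s'],'F',np.round(s['ft_force'],1));print(tr);print(ro)
E
python3 -c "
from plan import *
plan((.489,.005,.25),100.7,17)"
```

```text
jaw -63.43 tilt [-6.0e-04  1.6e-03 -1.0e+00] p [ 0.2682 -0.536   0.2305] t 0.1 F [-0.  -0.8 -0.6]
[[0.517, -0.453, -0.023], [0.586, -0.36, -0.023], [0.638, -0.257, -0.023], [0.672, -0.146, -0.023], [0.687, -0.031, -0.023], [0.682, 0.084, -0.023], [0.658, 0.198, -0.023], [0.616, 0.305, -0.023], [0.556, 0.404, -0.023], [0.48, 0.492, -0.023], [0.391, 0.565, -0.023], [0.291, 0.623, -0.023], [0.182, 0.663, -0.023], [0.068, 0.684, -0.023], [-0.047, 0.686, -0.023], [-0.162, 0.668, -0.023], [-0.271, 0.632, -0.023]]
[[0, 0, np.float64(-0.965)], [0, 0, np.float64(-0.965)], [0, 0, np.float64(-0.965)], [0, 0, np.float64(-0.965)], [0, 0, np.float64(-0.965)], [0, 0, np.float64(-0.965)], [0, 0, np.float64(-0.965)], [0, 0, np.float64(-0.965)], [0, 0, np.float64(-0.965)], [0, 0, np.float64(-0.965)], [0, 0, np.float64(-0.965)], [0, 0, np.float64(-0.965)], [0, 0, np.float64(-0.965)], [0, 0, np.float64(-0.965)], [0, 0, np.float64(-0.965)], [0, 0, np.float64(-0.965)], [0, 0, np.float64(-0.965)]]
```

{"method": "jog_arm", "body": {"gripper": [0,0,0,0,0,0,0,0,0,0,0,0], "travel": [[0.52,-0.45,-0.02],[0.59,-0.36,-0.02],[0.64,-0.26,-0.02],[0.67,-0.15,-0.02],[0.69,-0.03,-0.02],[0.68,0.08,-0.02],[0.66,0.2,-0.02],[0.62,0.3,-0.02],[0.56,0.4,-0.02],[0.48,0.49,-0.02],[0.39,0.56,-0.02],[0.29,0.62,-0.02]], "delta_rot": [[0,0,-0.96],[0,0,-0.96],[0,0,-0.96],[0,0,-0.96],[0,0,-0.96],[0,0,-0.96],[0,0,-0.96],[0,0,-0.96],[0,0,-0.96],[0,0,-0.96],[0,0,-0.96],[0,0,-0.96]]}}

```text
time_s: 1.6
eef_pos: [0.4256, -0.1539, 0.2431]
ee_rot: [[-0.789, 0.614, -0.0], [0.614, 0.789, 0.0], [0.001, -0.0, -1.0]]
ft_force: [0.7, -0.7, -0.3]
gripper_width: 0.0853
```

{"method": "jog_arm", "body": {"gripper": [0,0,0,0,0,0], "travel": [[0.18,0.66,-0.02],[0.07,0.68,-0.02],[-0.05,0.69,-0.02],[-0.16,0.67,-0.02],[-0.27,0.63,-0.02],[0,0,0]], "delta_rot": [[0,0,-0.96],[0,0,-0.96],[0,0,-0.96],[0,0,-0.96],[0,0,-0.96],[0,0,0]]}}

```text
time_s: 2.35
eef_pos: [0.4929, 0.0047, 0.2481]
ee_rot: [[-0.985, -0.173, -0.0], [-0.173, 0.985, 0.001], [0.0, 0.001, -1.0]]
ft_force: [0.0, -0.4, -0.7]
gripper_width: 0.0853
```

```bash
python3 - <<'E'
from plan import *
import pickle
plan((.489,.005,.25),100.7,1)
c=calibration('wrist');save('wrist','w1.png',s=1.25);pickle.dump(c,open('w1.pkl','wb'))
E
```

```text
jaw 99.97 tilt [-2.e-04  7.e-04 -1.e+00] p [0.4929 0.0047 0.2481] t 2.35 F [ 0.  -0.4 -0.7]
[[0.076, 0.019, -0.039]]
[[0, 0, np.float64(-0.073)]]
```

View pics/w1.png

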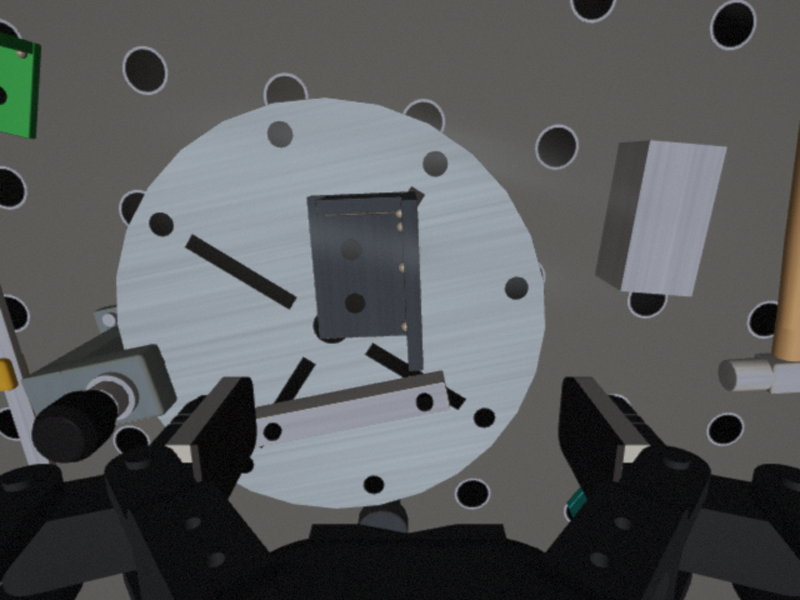

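The wrist view shows the bracket's back top edge from about (410,198) to (416,370), the bar's right end near (446,380), and the knob at (75,425). I'll enlarge the middle to read the corners.

```bash
python3 - <<'E'
import cv2
a=cv2.imread('pics/raw_w1.png')[145:345,185:375]
cv2.imwrite('pics/wc.png',cv2.convertScaleAbs(cv2.resize(a,None,fx=3,fy=3,interpolation=cv2.INTER_CUBIC),alpha=1.6,beta=10))
E
```

```text
(no output)
```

View pics/wc.png

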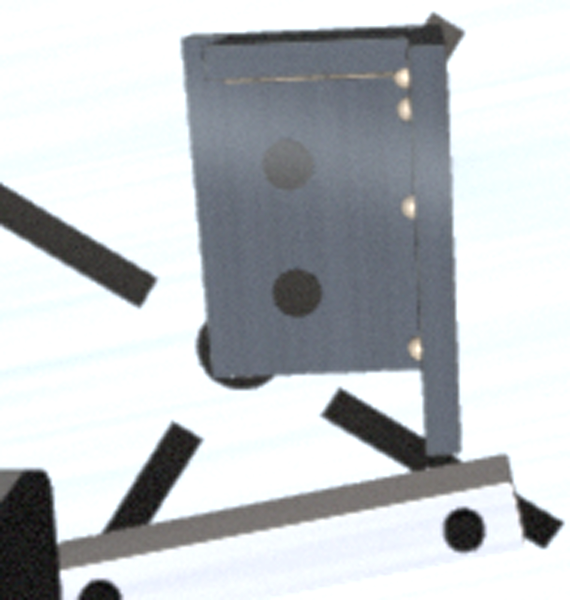

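```bash
cat > fit2.py <<'E'
import pickle
from fit import *
C['w']=pickle.load(open('w1.pkl','rb'))
W=lambda p:np.array((185+p[0]/3,145+p[1]/3))
import fit as F
z=.075
b=fit([('w',W((412,46)),(.0245,.045,.14)),('w',W((446,45)),(.0325,.045,.14)),('w',W((427,453)),(.0245,-.045,.14)),('w',W((461,452)),(.0325,-.045,.14)),
 ('w',W((214,377)),(-.0325,-.045,.083)),('w',W((182,38)),(-.0325,.045,.083))],[.5,0,1.75])
def f(q):
    r=[proj('w',tf(q,np.array(X)),C['w'])-uv for uv,X in [(W((513,483)),(.045,.065,.095)),(W((507,454)),(.045,.065,.075)),(W((524,545)),(.065,.065,.095)),
     (W((62,569)),(.045,q[3],.095)),(W((62,545)),(.045,q[4],.075)),(np.array((75,427))/1.25,(0,-.122,.165))]]
    return np.concatenate(r)
r=least_squares(f,[.54,-.03,.39,-.05,-.05],loss='soft_l1');t=r.x[:3]
print(r.x,np.degrees(t[2]));print(np.round(r.fun.reshape(-1,2),1).tolist())
for n,uv,X in [('top',T((296,303)),(0,0,.075)),('top',T((536,192)),(0,-.122,.170)),('side',S((290,60)),(0,-.122,.158)),('side',S((206,375)),(.045,.065,.095)),('side',S((205,220)),(.045,-.065,.095))]:
    print(n,proj(n,tf(t,np.array(X)))-uv)
print('knob',tf(t,(0,-.122,.158)),'dyaw',np.degrees(t[2]-b[2]))
print('back mid',tf(b,(.0285,0,.14)),np.degrees(b[2]),'back target',tf(t,(.041,0,.14)))
E
python3 fit2.py
```

```text
[ 0.49686723 -0.01923963  1.78675282] 102.37339583883318
[[-1.0, -0.3], [0.8, -0.5], [-0.1, 0.8], [0.6, 0.7], [-0.3, 0.3], [-0.1, -0.5]]
[ 0.54044151 -0.03489739  0.37295305 -0.05867132 -0.06459885] 21.368635653951674
[[0.3, 0.1], [0.6, -0.4], [1.1, 1.9], [-0.1, -0.7], [-0.2, -3.0], [-4.7, 1.9]]
top [-1.50749314 -1.00884958]
top [-1.05430415  0.10270908]
side [-0.51872426  0.13757259]
side [-1.77274307  0.06585677]
side [-1.03967667 -0.96562964]
knob [ 0.58489429 -0.14851055  0.158     ] dyaw -81.0047601848815
back mid [0.4907602  0.00859837 0.14      ] 102.37339583883318 back target [ 0.57862298 -0.01995834  0.14      ]
```

```bash
python3 -c "
from plan import *
plan((.4908,.0086,.15),102.4,3);plan((.4908,.0086,.103),102.4,4)"
```

```text
jaw 99.82 tilt [-9.e-04 -1.e-04 -1.e+00] p [0.4923 0.0036 0.248 ] t 2.4 F [-1.1 -1.7 -0.5]
[[0.004, 0.034, 0.653], [0.004, 0.034, 0.653], [0.003, 0.034, 0.653]]
[[0, 0, np.float64(-0.086)], [0, 0, np.float64(-0.086)], [0, 0, np.float64(-0.086)]]
jaw 99.82 tilt [-9.e-04 -1.e-04 -1.e+00] p [0.4923 0.0036 0.248 ] t 2.4 F [-1.1 -1.7 -0.5]
[[0.003, 0.026, 0.725], [0.003, 0.026, 0.725], [0.003, 0.026, 0.725], [0.002, 0.026, 0.725]]
[[0, 0, np.float64(-0.065)], [0, 0, np.float64(-0.065)], [0, 0, np.float64(-0.065)], [0, 0, np.float64(-0.065)]]
```

{"method": "jog_arm", "body": {"gripper": [0,0,0,0,0,0], "travel": [[0,0.03,0.6],[0,0.03,0.6],[0,0.02,0.6],[0,0.02,0.6],[0,0,0.5],[0,0,0]], "delta_rot": [[0,0,-0.08],[0,0,-0.08],[0,0,-0.08],[0,0,0],[0,0,0],[0,0,0]]}}

```text
time_s: 3.15
eef_pos: [0.4893, 0.0072, 0.1018]
ee_rot: [[-0.978, -0.209, -0.005], [-0.209, 0.978, 0.0], [0.005, 0.001, -1.0]]
ft_force: [0.9, -0.6, 0.0]
gripper_width: 0.0855
```

```bash
python3 -c "
from plan import *
for i in range(2): plan((.4908,.0086,.103),102.4,1)"
```

```text
jaw 102.04 tilt [-4.8e-03  4.0e-04 -1.0e+00] p [0.4893 0.0072 0.1018] t 3.15 F [ 0.9 -0.6  0. ]
[[-0.035, 0.022, -0.024]]
[[0, 0, np.float64(-0.036)]]
jaw 102.04 tilt [-4.8e-03  4.0e-04 -1.0e+00] p [0.4893 0.0072 0.1018] t 3.15 F [ 0.9 -0.6  0. ]
[[-0.035, 0.022, -0.024]]
[[0, 0, np.float64(-0.036)]]
```

{"method": "jog_arm", "body": {"gripper": [0,255,255,255,255,255,255], "travel": [[-0.02,0.02,-0.03],[0,0,0],[0,0,0],[0,0,0],[0,0,0],[0,0,0],[0,0,0]], "delta_rot": [[0,0,-0.03],[0,0,0],[0,0,0],[0,0,0],[0,0,0],[0,0,0],[0,0,0]], "grip_force": 60}}

```text
time_s: 4.03
eef_pos: [0.4926, 0.0087, 0.1051]
ee_rot: [[-0.976, -0.216, 0.001], [-0.216, 0.976, -0.0], [-0.0, -0.001, -1.0]]
ft_force: [-0.4, -2.9, 4.5]
gripper_width: 0.007
```

{"method": "jog_arm", "body": {"gripper": [255,255,255], "travel": [[0,0,-0.3],[0,0,-0.6],[0,0,-0.1]], "delta_rot": [[0,0,0],[0,0,0],[0,0,0]]}}

```text
time_s: 4.4
eef_pos: [0.4931, 0.0093, 0.1562]
ee_rot: [[-0.976, -0.216, 0.002], [-0.216, 0.976, 0.0], [-0.002, -0.0, -1.0]]
ft_force: [0.2, -0.0, -8.0]
gripper_width: 0.0074
```

```bash
python3 -c "
from plan import *
plan((.5646,-.0255,.155),21.6,9)"
```

```text
jaw 102.47 tilt [ 2.4e-03  3.0e-04 -1.0e+00] p [0.4931 0.0093 0.1562] t 4.4 F [ 0.2 -0.  -8. ]
[[-0.139, -0.11, 0.003], [-0.154, -0.087, 0.003], [-0.166, -0.062, 0.003], [-0.173, -0.035, 0.003], [-0.177, -0.008, 0.003], [-0.176, 0.02, 0.003], [-0.17, 0.047, 0.003], [-0.161, 0.073, 0.003], [-0.147, 0.098, 0.003]]
[[0, 0, np.float64(0.899)], [0, 0, np.float64(0.899)], [0, 0, np.float64(0.899)], [0, 0, np.float64(0.899)], [0, 0, np.float64(0.899)], [0, 0, np.float64(0.899)], [0, 0, np.float64(0.899)], [0, 0, np.float64(0.899)], [0, 0, np.float64(0.899)]]
```

{"method": "jog_arm", "body": {"gripper": [255,255,255,255,255,255,255,255,255,255,255], "travel": [[-0.14,-0.11,0],[-0.15,-0.09,0],[-0.17,-0.06,0],[-0.17,-0.04,0],[-0.18,-0.01,0],[-0.18,0.02,0],[-0.17,0.05,0],[-0.16,0.07,0],[-0.15,0.1,0],[0,0,0.4],[0,0,0]], "delta_rot": [[0,0,0.9],[0,0,0.9],[0,0,0.9],[0,0,0.9],[0,0,0.9],[0,0,0.9],[0,0,0.9],[0,0,0.9],[0,0,0.9],[0,0,0],[0,0,0]]}}

```text
time_s: 5.78
eef_pos: [0.5615, -0.0258, 0.1324]
ee_rot: [[-0.366, 0.931, -0.006], [0.931, 0.366, 0.001], [0.003, -0.005, -1.0]]
ft_force: [-0.7, 0.2, -8.8]
gripper_width: 0.0073
```

```bash
python3 - <<'E'
from plan import *
import pickle
plan((.5786,-.02,.105),21.6,1)
c=calibration('wrist');save('wrist','w2.png',s=1.25);pickle.dump(c,open('w2.pkl','wb'))
plan((.5786,-.02,.105),21.6,1)
E
```

```text
jaw 21.48 tilt [-0.006   0.0013 -1.    ] p [ 0.5615 -0.0258  0.1324] t 5.775 F [-0.7  0.2 -8.8]
[[-0.017, 0.362, 0.547]]
[[0, 0, np.float64(-0.012)]]
jaw 21.48 tilt [-0.0044  0.001  -1.    ] p [ 0.5622 -0.026   0.1333] t 5.825 F [-0.6  0.8 -8.7]
[[-0.009, 0.349, 0.566]]
[[0, 0, np.float64(-0.012)]]
```

View pics/w2.png

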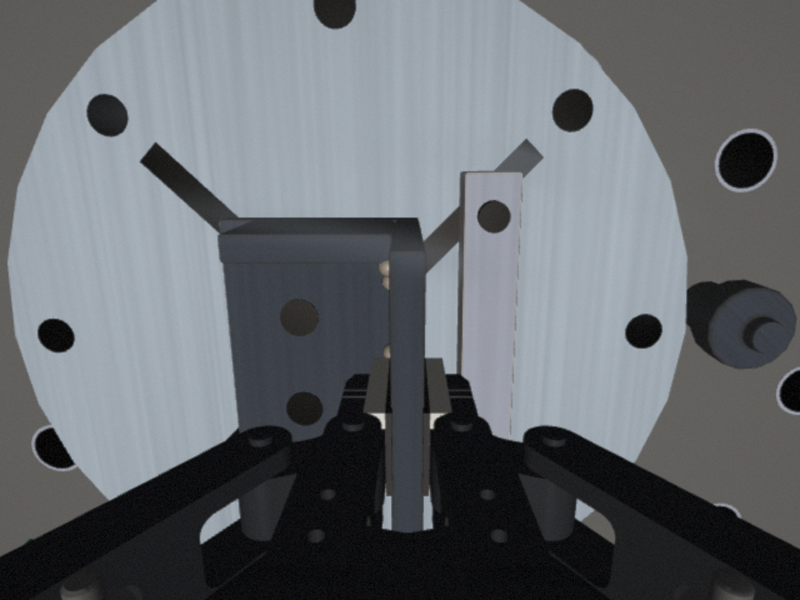

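The picture shows the bracket held with its back right of the foot, outer edge at about x=425. The bar's face edge is at x≈462, and the back is roughly parallel to the bar with a gap left. I'll measure both lines.

```bash
python3 - <<'E'
from h import *
import pickle
c=pickle.load(open('w2.pkl','rb'));g=cv2.GaussianBlur(cv2.imread('pics/raw_w2.png',0),(3,7),0).astype(float)
print(np.round(g[200,325:400:1]).astype(int).tolist()); print(np.round(g[250,325:400]).astype(int).tolist())
def edge(rows,u0,u1,sgn,z):
    P=[]
    for v in rows:
        d=sgn*np.diff(g[v,u0:u1]);i=d.argmax()
        o=0
        if 0<i<len(d)-1:
            den=d[i-1]-2*d[i]+d[i+1]; o=.5*(d[i-1]-d[i+1])/den if den else 0
        P.append(atz('w',(u0+i+.5+o,v),z,c)[:2])
    P=np.array(P);m=P.mean(0);w=np.linalg.svd(P-m)[2][0];w*=np.sign(w[0]*-.37+w[1]*.93)
    n=np.array([w[1],-w[0]]);print('edge yaw',np.degrees(np.arctan2(n[1],n[0])),'rms',(np.abs((P-m)@n)).std(),'mean',m,'end far',P[0]);return m,n
zb=.170
print('bar L');m,n=edge(range(145,330,3),362,376,1,.095)
print('back R');mb,nb=edge(range(205,280,3),330,348,1,zb)
print('back L');ml,nl=edge(range(210,260,3),305,322,-1,zb)
print('gap',(m-mb)@n)
for uv in [(465,173),(521,173)]: print('bar far end',atz('w',np.array(uv)/1.25,.095,c))
for uv in [(390,252),(425,251)]: print('back far end',atz('w',np.array(uv)/1.25,zb,c))
E
```

```text
[69, 69, 69, 69, 69, 69, 69, 69, 69, 69, 69, 70, 69, 68, 70, 75, 78, 79, 79, 79, 79, 79, 78, 77, 77, 78, 78, 77, 77, 76, 77, 79, 85, 97, 115, 134, 149, 157, 160, 161, 160, 142, 108, 85, 81, 98, 130, 151, 156, 156, 156, 155, 155, 155, 156, 157, 157, 157, 155, 154, 153, 153, 153, 154, 154, 155, 155, 156, 156, 156, 156, 155, 155, 155, 156]
[66, 65, 65, 64, 63, 63, 63, 63, 62, 62, 63, 62, 61, 61, 78, 119, 155, 168, 171, 171, 170, 170, 169, 170, 170, 169, 169, 169, 171, 173, 173, 171, 170, 170, 169, 168, 167, 166, 167, 167, 147, 105, 73, 67, 89, 128, 153, 159, 160, 159, 159, 159, 160, 160, 160, 160, 159, 158, 157, 156, 156, 156, 155, 155, 155, 155, 155, 155, 155, 156, 155, 156, 156, 158, 159]
bar L
edge yaw 22.455527093252194 rms 0.0007613548152026825 mean [ 0.57497311 -0.00105965] end far [0.55904219 0.03777495]
back R
edge yaw 19.4361606209984 rms 0.0002630930449620593 mean [0.55283094 0.01120319] end far [0.54922012 0.02048369]
back L
edge yaw 20.072673931143935 rms 3.29468055659637e-05 mean [0.54455047 0.01008209] end far [0.54224761 0.01628342]
gap 0.015779274366978614
bar far end [0.55809884 0.04039121 0.095     ]
bar far end [0.57607465 0.04747701 0.095     ]
back far end [0.54176907 0.01851607 0.17      ]
back far end [0.54855373 0.02142617 0.17      ]
```

{"method": "jog_arm", "body": {"gripper": [255,255,255,255,255], "travel": [[-0.1,0.12,0.15],[0,0.12,0.15],[0,0,0.15],[0,0,0.04],[0,0,0]], "delta_rot": [[0,0,-0.1],[0,0,0],[0,0,0],[0,0,0],[0,0,0]]}}

```text
time_s: 6.45
eef_pos: [0.5767, -0.0265, 0.11]
ee_rot: [[-0.382, 0.924, -0.001], [0.924, 0.382, 0.0], [0.0, -0.001, -1.0]]
ft_force: [0.7, -0.0, -7.1]
gripper_width: 0.0073
```

{"method": "jog_arm", "body": {"gripper": [255,255,255,255], "travel": [[0,0,0.03],[0,0,0.03],[0,0,0.02],[0,0,0]], "delta_rot": [[0,0,0],[0,0,0],[0,0,0],[0,0,0]]}}

```text
time_s: 6.95
eef_pos: [0.577, -0.0266, 0.1063]
ee_rot: [[-0.382, 0.924, -0.0], [0.924, 0.382, 0.0], [0.0, -0.0, -1.0]]
ft_force: [-1.3, 0.1, -8.5]
gripper_width: 0.0074
```

Now push gently toward the bar, still about 1 mm above the plate.

{"method": "jog_arm", "body": {"gripper": [255,255,255,255], "travel": [[0,0.03,0],[0,0.02,0],[0,0,0.02],[0,0,0]], "delta_rot": [[0,0,0],[0,0,0],[0,0,0],[0,0,0]]}}

```text
time_s: 7.45
eef_pos: [0.5789, -0.0257, 0.1052]
ee_rot: [[-0.382, 0.924, -0.001], [0.924, 0.382, -0.0], [0.0, -0.001, -1.0]]
ft_force: [-1.6, -1.2, -7.5]
gripper_width: 0.0072
```

{"method": "jog_arm", "body": {"gripper": [255,255,255], "travel": [[0,0,0.02],[0,0,0.01],[0,0,0]], "delta_rot": [[0,0,0],[0,0,0],[0,0,0]]}}

```text
time_s: 7.82
eef_pos: [0.579, -0.0257, 0.1051]
ee_rot: [[-0.382, 0.924, -0.0], [0.924, 0.382, -0.0], [-0.0, -0.0, -1.0]]
ft_force: [-6.7, -1.4, 6.5]
gripper_width: 0.0072
```

{"method": "jog_arm", "body": {"gripper": [255,255,255], "travel": [[0,0.01,-0.01],[0,0.01,0],[0,0,0]], "delta_rot": [[0,0,0],[0,0,0],[0,0,0]]}}

```text
time_s: 8.2
eef_pos: [0.579, -0.0256, 0.1051]
ee_rot: [[-0.382, 0.924, -0.002], [0.924, 0.382, -0.001], [0.0, -0.002, -1.0]]
ft_force: [-6.5, -3.4, 4.5]
gripper_width: 0.0075
```

{"method": "jog_arm", "body": {"gripper": [255,255,255], "travel": [[0,0.01,0],[0,0.01,0],[0,0,0]], "delta_rot": [[0,0,0],[0,0,0],[0,0,0]]}}

```text
time_s: 8.57
eef_pos: [0.5791, -0.0256, 0.1051]
ee_rot: [[-0.383, 0.924, -0.004], [0.924, 0.383, -0.001], [0.0, -0.004, -1.0]]
ft_force: [-9.6, -3.8, 6.7]
gripper_width: 0.0075
```

{"method": "jog_arm", "body": {"gripper": [255,255,255], "travel": [[0,0.02,-0.02],[0,0.02,0],[0,0,0]], "delta_rot": [[0,0,0],[0,0,0],[0,0,0]]}}

```text
time_s: 8.95
eef_pos: [0.5792, -0.0253, 0.1052]
ee_rot: [[-0.383, 0.924, -0.007], [0.924, 0.383, -0.002], [0.001, -0.007, -1.0]]
ft_force: [-11.6, -6.9, 1.2]
gripper_width: 0.0071
```

```bash
python3 - <<'E'
from h import *
import pickle
c=calibration('wrist');save('wrist','w3.png',s=1.25);pickle.dump(c,open('w3.pkl','wb'))
s=bot.state();print(s['ft_force'],s['wrist_torque'],s['eef_pos'])
E
```

```text
[-11.65217387  -7.16786749   2.28918209] [-1.21345442  1.88304149 -0.06762148] [ 0.57922969 -0.02525008  0.10516466]
```

View pics/w3.png

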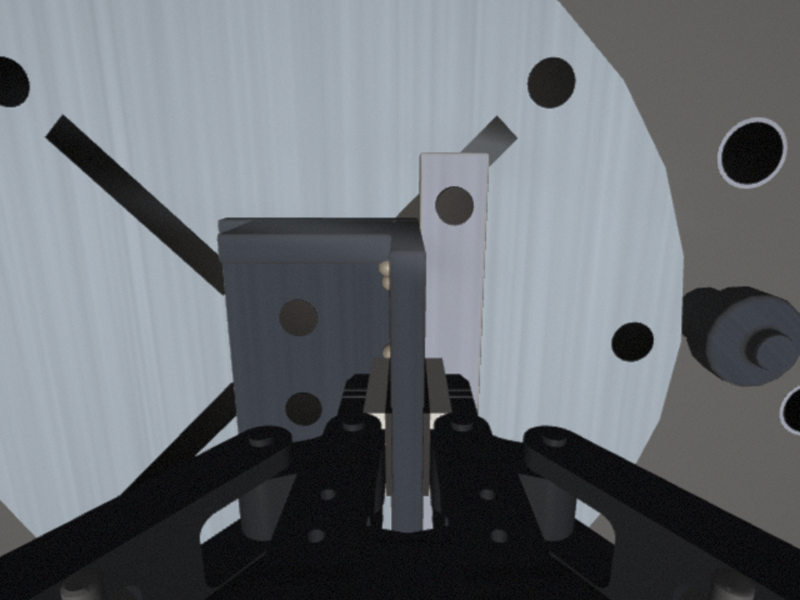

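The back now butts against the bar: the bar's face edge is at x≈420 and the back's edge at x≈418–425, and the back's end is well inside the bar's end. I'll relax the push and release.

{"method": "jog_arm", "body": {"gripper": [255,255,120,0,0,0,0,0], "travel": [[0,-0.04,-0.01],[0,0,0],[0,0,0],[0,0,0],[0,0,0],[0,0,-0.5],[0,0,-0.5],[0,0,0]], "delta_rot": [[0,0,0],[0,0,0],[0,0,0],[0,0,0],[0,0,0],[0,0,0],[0,0,0],[0,0,0]]}}

```text
time_s: 10.0
eef_pos: [0.5834, -0.025, 0.1581]
ee_rot: [[-0.382, 0.924, 0.005], [0.924, 0.382, -0.001], [-0.003, 0.005, -1.0]]
ft_force: [0.6, -0.6, -0.1]
gripper_width: 0.0854
```

```bash
python3 - <<'E'
from plan import *
import pickle
c=calibration('wrist');save('wrist','w4.png',s=1.25);pickle.dump(c,open('w4.pkl','wb'))
s=bot.state();print(s['ft_force'],s['eef_pos'],s['ee_rot'],s['gripper_width'],s['time_s'],s['joints'])
E
```

```text
[ 0.1300804  -0.51805672 -0.48867423] [ 0.58228682 -0.02487536  0.15673662] [[-3.82333757e-01  9.24019827e-01  2.87358378e-03]
 [ 9.24023378e-01  3.82335911e-01 -2.20448752e-04]
 [-1.30237329e-03  2.57097359e-03 -9.99995847e-01]] 0.08554259319038049 10.05 [-9.24451198e+00  2.34377635e+01  9.37201847e+01  1.57389157e-02
  6.26775176e+01 -3.17301481e+01]
```

View pics/w4.png

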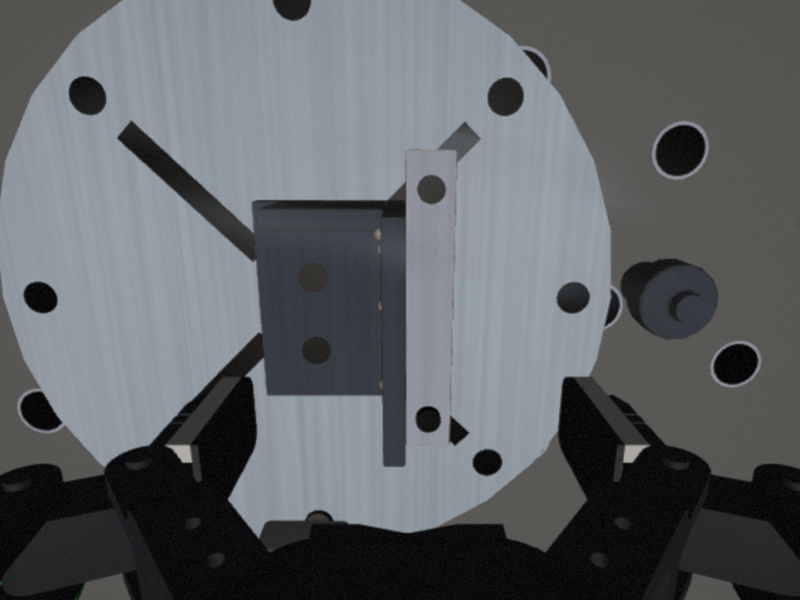

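The released bracket stands parallel to the bar: back top strip x 382–406, bar strip x 406–456. I'll check the numbers.

```bash
python3 - <<'E'
from h import *
import pickle
c=pickle.load(open('w4.pkl','rb'))
A=lambda u,v,z:atz('w',(u/1.25,v/1.25),z,c)[:2]
b1,b2=A(406,151,.095),A(406,446,.095);k1,k2=A(404.5,217,.14),A(406,466,.14);i1,i2=A(382,217,.14),A(384,466,.14)
w=(b1-b2)/np.linalg.norm(b1-b2);n=np.array([w[1],-w[0]])
print('bar len',np.linalg.norm(b1-b2),'back len',np.linalg.norm(k1-k2),'bar yaw',np.degrees(np.arctan2(n[1],n[0])))
for p,q in((k1,k2),(i1,i2)):
    d=p-q;m=(p+q)/2-(b1+b2)/2;print('rel',m@n,m@w,'ang',np.degrees(np.arctan2(d@n,d@w)))
print('bar mid',(b1+b2)/2,'knob est from bar',(b1+b2)/2-.045*n-.122*w)
g=cv2.GaussianBlur(cv2.imread('pics/raw_w4.png',0),(3,5),0)
for v in(175,220,270,320,345):print(v,g[v,298:335].tolist())
E
```

```text
bar len 0.12979237830109047 back len 0.08970389993399616 bar yaw 22.479846848605924
rel -0.00035372755358728075 -0.0003912732961348071 ang -0.302028757179157
rel -0.007885451866023626 -0.0003814126820115387 ang 0.26046641615441135
bar mid [ 0.58254528 -0.01968911] knob est from bar [ 0.58761238 -0.14962496]
175 [62, 62, 62, 62, 62, 60, 56, 55, 56, 57, 57, 57, 57, 58, 58, 57, 57, 57, 56, 55, 54, 54, 55, 54, 52, 56, 85, 125, 144, 145, 144, 143, 142, 143, 144, 144, 145]
220 [59, 59, 58, 59, 59, 56, 52, 54, 57, 59, 60, 60, 61, 61, 61, 61, 61, 61, 60, 59, 59, 59, 60, 60, 60, 64, 89, 125, 143, 145, 144, 144, 143, 144, 144, 144, 144]
270 [58, 59, 59, 59, 59, 59, 57, 54, 55, 57, 58, 59, 58, 58, 58, 58, 59, 59, 58, 58, 57, 57, 57, 57, 56, 60, 84, 120, 142, 146, 146, 146, 147, 147, 147, 146, 146]
320 [147, 148, 149, 151, 151, 150, 142, 115, 81, 61, 58, 58, 58, 59, 59, 60, 59, 59, 59, 58, 58, 58, 58, 58, 56, 58, 79, 118, 143, 148, 148, 147, 147, 147, 148, 148, 147]
345 [147, 147, 149, 150, 150, 149, 148, 132, 97, 68, 58, 58, 58, 58, 59, 59, 59, 58, 58, 58, 57, 58, 59, 59, 57, 62, 86, 122, 143, 148, 149, 148, 148, 148, 148, 147, 145]
```

{"method": "jog_arm", "body": {"gripper": [0,0,0,0,0,0], "travel": [[0,0,-0.8],[-0.5,-0.22,-0.1],[-0.6,-0.22,0],[-0.6,-0.22,0],[-0.6,-0.22,0],[0,0,0]], "delta_rot": [[0,0,0],[0,0,0],[0,0,0],[0,0,0],[0,0,0],[0,0,0]]}}

```text
time_s: 10.8
eef_pos: [0.5842, -0.1498, 0.1995]
ee_rot: [[-0.38, 0.925, -0.001], [0.925, 0.38, 0.0], [0.0, -0.001, -1.0]]
ft_force: [-0.4, 0.5, 1.3]
gripper_width: 0.0856
```

```bash
python3 - <<'E'
from plan import *
plan((.586,-.1495,.139),22.46,1)
c=calibration('wrist');save('wrist','w5.png',s=1.25)
plan((.586,-.1495,.139),22.46,1)
E
```

```text
jaw 22.33 tilt [-1.2e-03  1.0e-04 -1.0e+00] p [ 0.5842 -0.1498  0.1995] t 10.8 F [-0.4  0.5  1.3]
[[-0.007, 0.036, 1.21]]
[[0, 0, np.float64(-0.013)]]
jaw 22.37 tilt [-0.0015  0.001  -1.    ] p [ 0.584  -0.1484  0.1996] t 10.85 F [-0.5  0.4  0.5]
[[-0.035, 0.029, 1.211]]
[[0, 0, np.float64(-0.009)]]
```

View pics/w5.png

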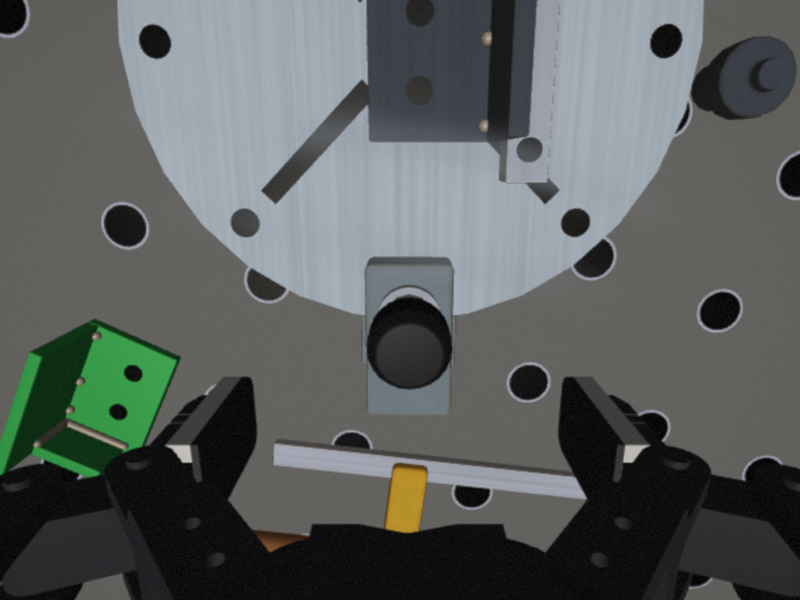

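The knob at (409,350) lies on the jaws' midline (x≈408), the bracket and bar look undisturbed, and the green look-alike is off to the left. I'll compute the knob position.

```bash
python3 - <<'E'
from h import *
s=bot.state();p=s['eef_pos'];R=np.array(s['ee_rot'])
for uv,z in (((409,342),.158),((409,352),.166),((409,357),.172)):
    X=atz('wrist',np.array(uv)/1.25,z);print(X,(R.T@(X-p))/.05)
E
```

```text
[ 0.58619198 -0.14837617  0.158     ] [-0.01694905  0.04241099  0.83106999]
[ 0.58655488 -0.14930581  0.166     ] [-0.03666505  0.04188141  0.67104073]
[ 0.58637968 -0.14892061  0.172     ] [-0.02802745  0.04144925  0.55105392]
```

{"method": "jog_arm", "body": {"gripper": [0,0,0,0,255,255,255,255,255], "travel": [[-0.03,0.04,0.4],[0,0,0.5],[0,0,0.3],[0,0,0],[0,0,0],[0,0,0],[0,0,0],[0,0,0],[0,0,0]], "delta_rot": [[0,0,0],[0,0,0],[0,0,0],[0,0,0],[0,0,0],[0,0,0],[0,0,0],[0,0,0],[0,0,0]], "grip_force": 100}}

```text
time_s: 11.98
eef_pos: [0.585, -0.1496, 0.1421]
ee_rot: [[-0.383, 0.924, -0.003], [0.924, 0.383, -0.002], [-0.001, -0.004, -1.0]]
ft_force: [-8.0, -3.4, 11.6]
gripper_width: 0.0289
```

{"method": "jog_arm", "body": {"gripper": [0,0,0,0,255,255,255,255,255], "travel": [[0,0,0],[0,0,0],[0,-0.04,0.06],[0,0,0.06],[0,0,0],[0,0,0],[0,0,0],[0,0,0],[0,0,0]], "delta_rot": [[0,0,0],[0,0,0],[0,0,0],[0,0,0],[0,0,0],[0,0,0],[0,0,0],[0,0,0],[0,0,0]], "grip_force": 100}}

```text
time_s: 13.1
eef_pos: [0.5848, -0.1495, 0.1353]
ee_rot: [[-0.382, 0.924, -0.0], [0.924, 0.382, -0.0], [-0.0, -0.0, -1.0]]
ft_force: [-2.3, -1.7, 5.2]
gripper_width: 0.0295
```

{"method": "jog_arm", "body": {"gripper": [255,255,255,255], "travel": [[0,0,-0.05],[0,0,-0.1],[0,0,-0.1],[0,0,0]], "delta_rot": [[0,0,0],[0,0,0],[0,0,0],[0,0,0]]}}

```text
time_s: 13.6
eef_pos: [0.5848, -0.1494, 0.147]
ee_rot: [[-0.382, 0.924, -0.001], [0.924, 0.382, 0.0], [0.0, -0.001, -1.0]]
ft_force: [0.3, -3.0, -10.9]
gripper_width: 0.0292
```

{"method": "jog_arm", "body": {"gripper": [255,255,255,255], "travel": [[0,0,-0.1],[0,0,-0.1],[0,0,-0.05],[0,0,0]], "delta_rot": [[0,0,0],[0,0,0],[0,0,0],[0,0,0]]}}

```text
time_s: 14.1
eef_pos: [0.5846, -0.1493, 0.1575]
ee_rot: [[-0.382, 0.924, -0.002], [0.924, 0.382, 0.001], [0.001, -0.001, -1.0]]
ft_force: [5.5, -5.9, -28.7]
gripper_width: 0.0291
```

{"method": "jog_arm", "body": {"gripper": [255,255,255,255], "travel": [[0,0,0.01],[0,0,0],[0,0,0],[0,0,0]], "delta_rot": [[0,0,0],[0,0,0],[0,0,0],[0,0,0]]}}

```text
time_s: 14.6
eef_pos: [0.5847, -0.1493, 0.1575]
ee_rot: [[-0.382, 0.924, -0.001], [0.924, 0.382, 0.0], [0.001, -0.001, -1.0]]
ft_force: [5.8, -5.2, -26.7]
gripper_width: 0.0291
```

```bash
python3 - <<'E'
from h import *
save('side','s2.png',(250,110,480,310),3)
save('wrist','w6.png')
a=cv2.resize(cv2.imread('pics/s2.png'),(460,400));b=cv2.imread('pics/w6.png')[:,:,:];b=cv2.resize(b,(340,255))
o=np.zeros((400,800,3),np.uint8);o[:,:460]=a;o[:255,460:]=b;cv2.imwrite('pics/f.png',o)
s=bot.state();print(s['ft_force'],s['eef_pos'],s['gripper_width'],s['time_s'])
E
```

```text
[  5.34644726  -4.5908771  -26.19500734] [ 0.58460521 -0.14933251  0.15753663] 0.02919658640411925 14.7
```

View pics/f.png

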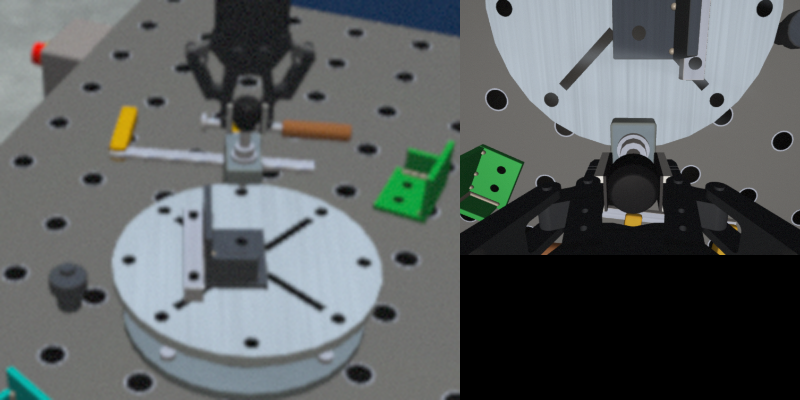

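The knob is held at about (245,112), with the raised spindle showing beneath it. The bracket sits against the bar at (205,240), and the plate looks unturned. Handing in.

```bash
python3 -c "
from rig import job,bot
print(job.job_done());s=bot.state();print(s['ft_force'],s['eef_pos'],s['gripper_width'])"
```

```text
the job is handed in; nothing more can be done
None
the job is handed in; nothing more can be done
```

I turned the bracket round, set its back flat against the stop bar and let go with the plate still locked. Then I pulled the plunger knob up to its stop and handed the job in while still holding it. The run took about 14.7 s of the 40 s, and no verdict is reported.

- **Bracket, measured from the wrist picture after letting go:** its back is within about 0.4 mm of the bar's face, centred within 0.4 mm and square within about 0.3° (limit 2.9°). I did not measure that the foot is flat on the plate. I pressed it down until it met the plate, and it looked level in the pictures.
- **Plunger at hand-in:** it was raised about 22 mm. The upward pull was 26 N, more than the spring's 16 N, so it is against the stop. The grip is set to 100 N.
- **Plate and other things:** in the last pictures the plate looks unturned and the bracket is still against the bar. The hammer and tube were outside that last view, but the arm never worked near them.
- **Where checks disagreed:**
  - My first knob grip pushed the arm off line and up, so I opened, moved a little lower and sideways, and gripped again.
  - The finger opening on the knob reads 29 mm although the knob is 32 mm across. The gripper also reads about 0.7 mm low on the 8 mm back. The knob did not slip while I lifted and held it.
  - My estimates of the bar's angle ranged from 21.4° to 22.5°. I used 22.5°, and the last two pictures agreed with it.

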